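# Seat two bearings under the swing-arm hand press and hold the lever down

## Task

Press both ball bearings into the gearbox cover that sits in the hand press: with the lever still locked up by its red safety catch, drop one bearing flat into each of the two bores. Then flip the red catch outwards until it lies right over, pull the press lever by its black handle all the way down, so that the white pad bears firmly on both bearings, and finish while holding it down against its return spring. Leave the gearmotor, the brass gear and the bit rack where they are.

Things in the scene. Friction and masses are not known exactly. Their poses are not given: they have to be found in the camera images.
- press: Hand press fixed to the bench, its place and yaw vary: green base 225 x 170 x 14 mm with an ear at its left. Origin at bench height midway between the bores. Own x points from the bores to the hinge at the back, y left to the catch's side, z up; mm in the press frame are meant where 'press x, y, z' is said below.
- cover: Grey aluminium gearbox cover fixed in the press's nest, 74 (x) x 132 (y) x 24 mm, its flat top with the two bores 52 mm above the bench. Origin under its middle, axes as the press's. Open from above while the lever is up: nothing overhangs it up to press x = 115, where the raised pad's face stands.
- hinge (a point): Middle of the lever's hinge axis, which runs along the press's y: press x = 115, y = 0, z = 57.
- bore_left (a point): Centre of the mouth of the left bore (+y of the press), on the cover's top, 52 mm above the bench. Both bores are blind, 36.6 mm wide and 9 mm deep with a 2 mm lead-in chamfer, 54 mm apart.
- bore_right (a point): Centre of the mouth of the right bore (-y of the press); same as the left.
- bearing_a_mid (a point): Centre (half-way up) of a steel ball bearing with black shields, lying flat on the green mat: 35 mm outside diameter, 14 mm high, 55 g. Its z axis is the ring's axis. Seated in a bore its centre is 2 mm below the bore's mouth and it stands 5 mm proud. Either bearing fits either bore.
- bearing_b_mid (a point): Centre of the second, identical ball bearing.
- catch (a joint): Angle (rad) of the red safety catch, a blade on a pivot along the press's x at press x = 120, y = 115, z = 50. 0 to 0.2 at the start: upright, in front of the lever's stop pin, so that the lever cannot move; it blocks until about 0.5. It turns outwards (press +y) to 1.55, where it lies level. Stiff pivot, 0.07 N m: stays where it is left.
- catch_tip (a point): Free end of the red catch blade, 110 mm from its pivot, in the middle of its width. The blade is 20 mm wide (press x) and 12 mm thick (press y when upright); upright its tip is 160 mm above the bench.
- lever (a joint): Angle (rad) of the lever: 0 raised (upright), about 1.57 level, with the pad on the seated bearings. A spring lifts it back when let go; holding it level takes about 6 N at the handle, pressing more. Raised, its 12 mm stop pin sticks out along press y from the arm to y = 135 at x = 137, z = 107, right behind the catch.
- handle: Black revolving grip on the lever's end: a cylinder 28 mm thick and 84 mm long, lying along the press's y, to the right of the arm, and free to spin on its pin. Origin: its centre. The centre is at press x = 137, y = -56, z = 262 with the lever up and at x = -90, y = -56, z = 79 with it level; it moves on an arc of 206 mm radius about the hinge axis.
- pad: White-faced pressure pad on the lever arm, 100 mm wide (press y), 44 mm long, 16 mm thick, 115 mm from the hinge; it covers both bores when the lever is level. Origin 9 mm behind its white face; own -x points out of that face, own z along the arm.
- gearmotor: Bystander: small silver gearmotor lying on the bench, about 105 x 40 x 40 mm; origin under its middle.
- gear: Bystander: brass spur gear lying flat, 58 mm across, 19 mm high; origin under its middle.
- bit_rack: Bystander: black rack of screwdriver bits, 130 x 26 mm, 45 mm high; origin under its middle.
Mind the look-alikes: they are no part of the job. Leave any orange or pink look-alike of the part that bears bearing_b_mid alone. What is shaped like the part that bears bearing_a_mid but purple is not meant.

How it is judged:
By the outcome, as a careful person would: the job done as asked, in the order asked, and still so for the second after the job is handed in, while the arm keeps its last pose, push and grip.
It also fails if it takes over 72 s, if anything falls off the work surface, if the arm or the gripper's body presses on something with over 40 N, if the wrist force passes 120 N, or if a joint passes its speed limit or range.

## Robot

A 6-joint arm with a two-finger parallel gripper is mounted at the origin on the work surface. World frame = base frame: x ahead of the robot, y to its left, z up, the work surface at z = 0. Lengths are in m, angles in rad, forces in N, time in s.
With the tool pointing down it reaches from about 0.3 to 0.775 m from the base axis. Payload 14.6 kg.
Tool frame: the origin (TCP) lies midway between the tips of the shut fingers; the grasp point (between the pads) lies 19 mm behind it; y points along the fingers, x is the direction in which the jaws open and shut, and the axes are right-handed (so a half turn about y gives the same grasp; the last joint's range is limited). The gripper opens to 94 mm and grips with 3 to 60 N. Pads are 16 mm wide; open, the fingers measure 119 mm over their backs; the gripper's body (75 mm by 177 mm) begins 78 mm behind the grasp point.
Start: joints at [-1.302, 0.3, 1.521, -0, 1.321, -0.067], TCP at [0.181, -0.519, 0.205] pointing down, gripper open.
Joint ranges: [-3.03, 3.03], [-0.79, 2.21], [0.23, 2.52], [-1.04, 4.18], [0, 3.07], [-2.55, 2.55]. Speed limits (rad/s): [2.22, 2.22, 2.57, 3.14, 3.14, 3.14].

## Interface

Orientations are given as a unit quaternion [w, x, y, z].
In Python, from cell import status, viewer, r gives the robot as it stands. The module is installed in compiled form; this text tells all that it offers.
- The arm moves only by the shell command python3 -m jog 'ROWS' [OPENING] [FORCE]. ROWS is JSON, a list of rows, each a list of 4 numbers: the shift along the world's x, y, z in mm, then the turn about the world's z in degrees. In form: [[dx, dy, dz, spin], ...]. A call has 1 to 20 rows; each row shifts and turns the pose as measured when the row begins; what a row does not reach is not made up. A row lasts 1/12 s, in which the tool goes at most 41.7 mm and 7.16 degrees, less where a joint would pass 70% of its speed; a pose out of reach is approached as far as the arm can. A call with a gripper value outside its range is refused whole. OPENING is the opening, from 0 (shut) to 1 (fully open), set as the call begins (- or left out, the last holds). The fingers move at their own pace and stop on an object; FORCE is the grip in N (left out, the last holds). Time passes only in rows, so rows that do not move let the fingers close. It gives the time, the measured TCP pose, the force and the opening at its end, in the units of the state.
- status.state(): the state, without advancing time (a new reading comes with each control period).
- viewer.snapshot(name): name is "scene" or "top" or "wrist"; returns a dict with "image" (480x640x3 uint8, blue, green, red), "vfov" (degrees; the focal length in pixels is half the picture's height over the tangent of half this angle, whatever the lens; pixels are square), "cx", "cy" (the principal point, pixels), "rvec" (rotation vector, rad) and "tvec" (3), from world to camera coordinates, as OpenCV has them. Camera axes: x right, y down, z forward; pixel columns grow to the right and rows downward; lengths in m; the calibration is good to about 2 mm. The wrist camera is an equidistant fisheye: a pixel r from the principal point sees the ray r / f radians off the axis. A picture is of the moment at which its call begins. There is no depth.
- r.hand_in(): hands the job in, once; it reports no verdict.
The state is a dict: "t": time; "qpos": joint angles; "joint_vel": joint speeds; "effort": joint torques, N m; "ee_pos": TCP position; "eef_rot": TCP orientation; "force": force on the tool from outside, world axes, zero at the start; "moment": the same for the moment, N m; "finger_gap": opening from 0.0 (shut) to 1.0 (fully open).
Only numpy, scipy, OpenCV 4.12 (cv2) and the standard library are available. Lean on these libraries where they do the work, as an engineer would, in place of code of your own. Each camera call takes 0.05 s, during which the arm holds its last target. There are 200 camera calls.

## Working session

There is one attempt and no reset: what is moved stays moved. The work goes in short steps, Python scripts to look and compute and a shell command to move; the robot and the scene stay as the last step left them, time stands still between calls to the robot, and variables do not carry over. Pictures are saved under pics/ and viewed, about 8 in all and at most 12, crops included, and the job is handed in when it is done.

```bash
mkdir -p pics
cat > h.py <<'E'
import numpy as np, cv2
from cell import status, viewer, r
def snap(n,f=None):
    s=viewer.snapshot(n)
    if f: cv2.imwrite('pics/'+f,s['image'])
    return s
def cam(s):
    R=cv2.Rodrigues(np.array(s['rvec'],float))[0]; t=np.array(s['tvec'],float).ravel()
    f=240/np.tan(np.radians(s['vfov'])/2); return R,t,f
def ray(s,u,v,fish=False):
    R,t,f=cam(s); a=np.array([u-s['cx'],v-s['cy']])
    if fish:
        q=np.linalg.norm(a); th=q/f; d=np.r_[np.sin(th)*a/max(q,1e-9),np.cos(th)]
    else: d=np.r_[a/f,1]
    return -R.T@t, R.T@d
def onz(s,u,v,z,fish=False):
    o,d=ray(s,u,v,fish); return o+d*(z-o[2])/d[2]
def proj(s,P,fish=False):
    R,t,f=cam(s); c=R@np.array(P,float)+t
    if fish:
        q=np.hypot(c[0],c[1]); th=np.arctan2(q,c[2]); return np.array([s['cx'],s['cy']])+f*th*c[:2]/max(q,1e-9)
    return np.array([s['cx'],s['cy']])+f*c[:2]/c[2]
E
python3 - <<'E'
from h import *
for n in('top','scene'):
    s=snap(n,n+'0.png'); R,t,f=cam(s); print(n,-R.T@t,R[2],f,s['cx'],s['cy'])
print(status.state())
E
```

```text
top [0.25557912 0.01029652 1.75564562] [ 0.19825015 -0.01617714 -0.98001795] 622.1012232172168 319.98352181859656 245.20921613795394
scene [ 1.02559098 -0.82911985  0.72573117] [-0.42624712  0.75352609 -0.50051156] 474.02343106792046 322.44239036184166 244.05640800658873
{'t': 0.1, 'qpos': array([-1.30160798e+00,  3.00398554e-01,  1.52153276e+00,  1.68362037e-06,
        1.32073015e+00, -6.66055737e-02]), 'joint_vel': array([-4.48656712e-05, -4.90291591e-04, -6.87451123e-04, -4.04617611e-04,
        2.47595315e-06, -1.44109103e-03]), 'effort': array([ 1.34997339e-03, -5.32644582e+01, -3.53282332e+01,  7.09121092e-02,
        2.34559318e-02, -8.16697707e-05]), 'ee_pos': array([ 0.18116355, -0.51904245,  0.20494657]), 'eef_rot': array([ 0.57676291, -0.57628439,  0.40970711, -0.40912214]), 'force': array([ 0.89329622, -0.0609631 ,  0.22043585]), 'moment': array([-0.01956128,  0.00620074,  0.01755009]), 'finger_gap': 1.0022269751473045}
```

View pics/top0.png

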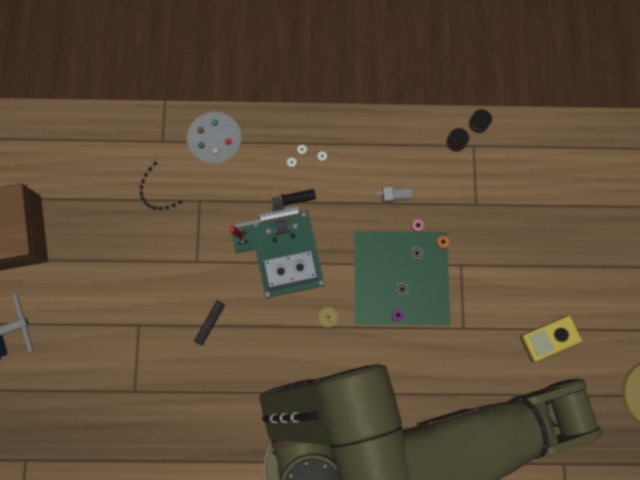

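View pics/scene0.png

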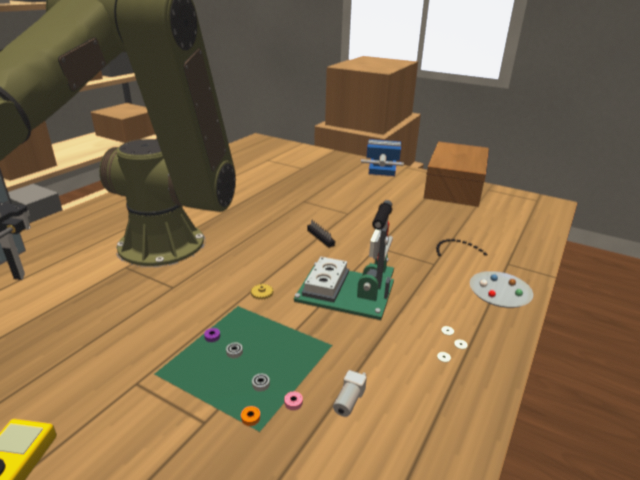

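Top view: on the mat lie five rings. Steel ones are at (417,253) and (402,288). The look-alikes are orange (443,241), pink (418,225) and purple (398,315). The two steel ones with black shields fit the description. The press cover bores are near (281,271) and (300,267), and the red catch is near (237,232). I'll measure these and confirm in a crop.

Run:
```python
from h import *
t=snap('top'); im=t['image']
A=cv2.resize(im[205:335,225:325],None,fx=4,fy=4,interpolation=3)
B=cv2.resize(im[205:335,360:460],None,fx=4,fy=4,interpolation=3)
cv2.imwrite('pics/crop1.png',np.hstack([A,B]))
hsv=cv2.cvtColor(im,cv2.COLOR_BGR2HSV)
# rings: non-green in mat
m=np.zeros(im.shape[:2],np.uint8); m[236:322,358:446]=255
g=cv2.inRange(hsv,(60,60,20),(95,255,255)); k=cv2.bitwise_and(m,255-g)
for c in cv2.findContours(k,cv2.RETR_EXTERNAL,2)[0]:
    if cv2.contourArea(c)>40:
        (u,v),rr=cv2.minEnclosingCircle(c); M=cv2.moments(c);u=M['m10']/M['m00'];v=M['m01']/M['m00']; print('ring',u,v,rr,hsv[int(v)-4:int(v)+5,int(u)-4:int(u)+5].reshape(-1,3).mean(0),onz(t,u,v,.011)[:2])
# cover
m[:]=0; m[240:300,255:330]=255
k=cv2.bitwise_and(m,cv2.inRange(hsv,(0,0,110),(180,50,255)))
c=max(cv2.findContours(k,cv2.RETR_EXTERNAL,2)[0],key=cv2.contourArea); rect=cv2.minAreaRect(c)
P=np.array([onz(t,*p,.052)[:2] for p in cv2.boxPoints(rect)]); print('cover',rect,P,P.mean(0)); 
for i in range(4): d=P[(i+1)%4]-P[i]; print(np.linalg.norm(d),np.degrees(np.arctan2(d[1],d[0])))
k=cv2.inRange(hsv,(0,150,60),(8,255,255)); k[:, :220]=0;k[:,260:]=0;k[:200]=0;k[260:]=0
c=max(cv2.findContours(k,cv2.RETR_EXTERNAL,2)[0],key=cv2.contourArea); print('red',cv2.minAreaRect(c))
```

```text
ring 397.7021764032073 314.71019473081327 7.3204450607299805 [144.         104.25925926  95.17283951] [ 0.41251313 -0.23839958]
ring 401.5326215895611 288.59311981020164 7.106435298919678 [87.16049383  8.77777778 77.27160494] [ 0.48635825 -0.25039035]
ring 416.33078880407123 252.76335877862596 6.992396831512451 [85.51851852  9.13580247 79.65432099] [ 0.59008798 -0.29457174]
ring 440.73070607553365 241.88341543513954 6.946321964263916 [ 16.13580247 149.41975309 124.33333333] [ 0.6228488  -0.36561528]
cover ((289.923095703125, 268.3846740722656), (26.57535171508789, 48.10344696044922), 78.11134338378906) [[ 0.55530634  0.13816449]
 [ 0.58502687  0.0078665 ]
 [ 0.51196986 -0.00818476]
 [ 0.48282599  0.12112328]] [0.53378226 0.06474238]
0.13364458674706003 -77.15085384911988
0.07479953372679632 -167.60850207958842
0.13255163184037105 102.70128192991166
0.07445672142833423 13.230786561993797
red ((236.0882110595703, 231.85292053222656), (17.149858474731445, 5.830951690673828), 30.963756561279297)
```

View pics/crop1.png

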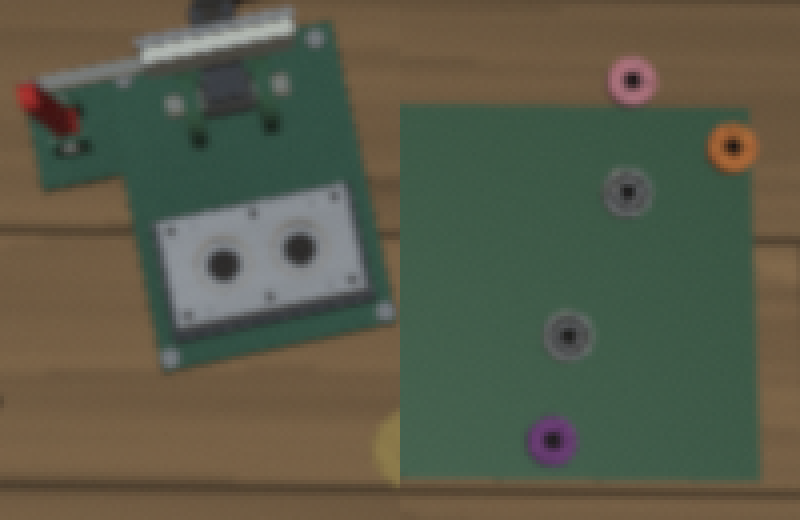

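The crop confirms both steel rings (grey, black shields), at about (0.486,-0.250) and (0.590,-0.295) in the world. The press is at about (0.534,0.065) with yaw about 13°. The catch is upright. I'm moving over bearing A with the jaws turned along press x.

```bash
python3 -m jog '[[20,18,-5,5.6],[20,18,-5,5.6],[20,18,-5,5.6],[20,18,-5,5.6],[20,18,-5,5.6],[20,18,-5,5.6],[20,18,-5,5.6],[20,18,-5,5.6],[20,18,-5,5.6],[20,18,-5,5.6],[20,18,-5,5.6],[20,18,-5,5.6],[20,18,-5,5.6],[20,18,-5,5.6],[20,18,-5,5.6],[0,0,0,0]]' 0.6 10
cat > yaw.py <<'E'
from h import *
from scipy.spatial.transform import Rotation as Ro
def pose():
    s=status.state(); q=s['eef_rot']; R=Ro.from_quat([q[1],q[2],q[3],q[0]]).as_matrix()
    return s,R,np.degrees(np.arctan2(R[1,0],R[0,0]))
E
python3 - <<'E'
from yaw import *
s,R,y=pose(); print(s['ee_pos'],y,R[:,1],s['qpos'],s['finger_gap'])
w=snap('wrist','w1.png'); print(cam(w)[2],w['cx'],w['cy'],proj(w,[.486,-.25,.012],True),proj(w,s['ee_pos'],True)); RR,t,f=cam(w); print(-RR.T@t,RR[2])
E
```

```text
t: 1.48
ee_pos: [0.4907, -0.2334, 0.1235]
eef_rot: [0.7, -0.698, -0.104, 0.108]
force: [0.1, 0.3, 0.0]
finger_gap: 0.605
[ 0.49070498 -0.23344939  0.12352237] 17.236935860938292 [-0.00467534  0.0012692  -0.99998827] [-5.10869857e-01  3.69330071e-01  1.62868530e+00 -1.29245295e-03
  1.14827657e+00 -8.11173077e-01] 0.6050305125052241
371.64829954431775 324.15698693719315 240.86273769692275 [312.00532226 254.98879858] [322.53663225 287.09282013]
[ 0.47175324 -0.16773934  0.30349102] [ 0.06733051 -0.22665207 -0.97164574]
```

View pics/w1.png

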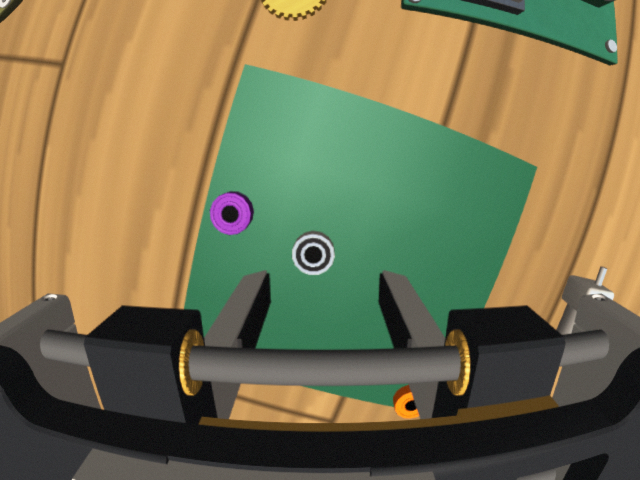

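Wrist view: the bearing is at (313,254), against a predicted (312,255), so my coordinates hold. Purple is at (231,213) and orange at (406,405), both clear. I'm descending.

```bash
python3 -m jog '[[-2.5,-8.5,-10,-2.1],[-2.5,-8.5,-10,-2.1],[0,0,-20,0],[0,0,-20,0],[0,0,-20,0],[0,0,-15,0],[0,0,0,0]]' 0.6 10
python3 - <<'E'
from yaw import *
s,R,y=pose(); print(s['ee_pos'],y,R[:,1])
w=snap('wrist','w2.png'); print(onz(w,313,254,.0,True),proj(w,[.486,-.25,.015],True))
E
```

```text
t: 2.12
ee_pos: [0.4779, -0.261, 0.0215]
eef_rot: [0.704, -0.704, -0.064, 0.068]
force: [-0.2, -0.2, -1.0]
finger_gap: 0.604
[ 0.47786135 -0.26103749  0.02145934] 10.693527404716432 [-5.10454757e-03  3.00308246e-04 -9.99986927e-01]
[ 0.47023841 -0.25044312  0.        ] [341.70474651 266.31307901]
```

```bash
python3 -m jog '[[8,11,0,2],[0,0,0,0],[0,0,0,0]]'
python3 - <<'E'
from yaw import *
s,R,y=pose(); print(s['ee_pos'],y,R[:,1])
w=snap('wrist','w2.png'); im=w['image']; p=proj(w,[.486,-.25,.014],True); print(p)
x,y=map(int,p); hsv=cv2.cvtColor(im,cv2.COLOR_BGR2HSV)
k=255-cv2.inRange(hsv,(60,60,20),(95,255,255)); 
c=cv2.HoughCircles(cv2.cvtColor(im,6),cv2.HOUGH_GRADIENT,1,40,param1=120,param2=20,minRadius=18,maxRadius=45); print(c[0][:4] if c is not None else c)
cv2.imwrite('pics/c2.png',cv2.resize(im[170:340,210:430],None,fx=3,fy=3))
E
```

```text
t: 2.42
ee_pos: [0.4866, -0.2518, 0.0245]
eef_rot: [-0.702, 0.703, 0.076, -0.078]
force: [0.3, -0.4, -0.6]
finger_gap: 0.601
[ 0.48662301 -0.25176561  0.02452219] 12.54373075269177 [-0.00244502 -0.00152529 -0.99999585]
[322.26870275 277.06233166]
[[201.5 220.5  29.4]
 [323.5 274.5  25.2]
 [579.5 363.5  36.3]]
```

View pics/c2.png

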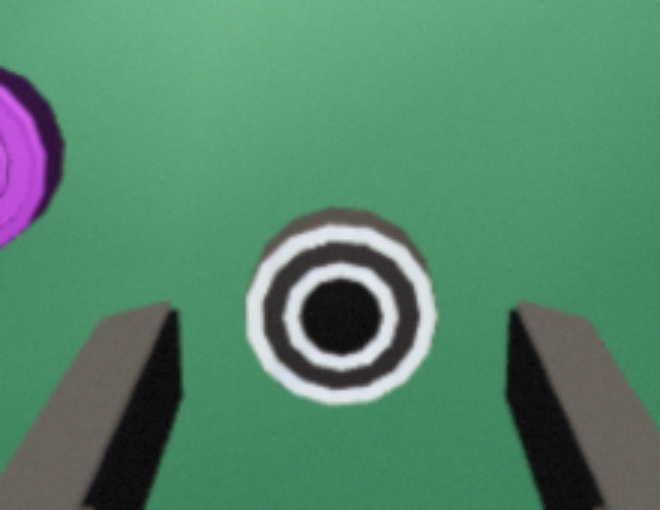

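```bash
python3 - <<'E'
from yaw import *
w=snap('wrist'); print(onz(w,323.5,274.6,.015,True), status.state()['ee_pos'])
E
python3 -m jog '[[0,2.5,-8,0],[0,0,-6,0],[0,0,0,0],[0,0,0,0]]'
```

```text
[ 0.48643702 -0.24811599  0.015     ] [ 0.48663046 -0.25170694  0.02454227]
t: 2.85
ee_pos: [0.4871, -0.2491, 0.0102]
eef_rot: [-0.702, 0.704, 0.077, -0.078]
force: [0.4, -0.5, 0.3]
finger_gap: 0.604
```

```bash
python3 -m jog '[[0,1,0,0],[0,0,0,0],[0,0,0,0],[0,0,0,0],[0,0,0,0],[0,0,0,0]]' 0.2 25; python3 -m jog '[[0,0,15,0],[0,0,20,0],[0,0,20,0],[0,0,10,0],[0,0,0,0],[0,0,0,0]]'
python3 - <<'E'
from yaw import *
s,R,y=pose(); print(s['ee_pos'],y,R[:,1])
w=snap('wrist','w3.png'); im=w['image']
print(proj(w,s['ee_pos'],True),proj(w,s['ee_pos']+[0,0,.006],True))
cv2.imwrite('pics/c3.png',cv2.resize(im[200:340,230:420],None,fx=4,fy=4))
E
```

```text
t: 3.35
ee_pos: [0.487, -0.248, 0.0101]
eef_rot: [-0.702, 0.704, 0.077, -0.078]
force: [0.3, 0.2, -1.6]
finger_gap: 0.36
t: 3.85
ee_pos: [0.486, -0.2476, 0.0765]
eef_rot: [-0.703, 0.703, 0.076, -0.078]
force: [0.0, 0.6, -1.1]
finger_gap: 0.354
[ 0.48600296 -0.24757706  0.07645519] 12.518663241982518 [-0.00278839 -0.00136456 -0.99999518]
[322.52207411 287.22909615] [322.45122092 291.50449275]
```

View pics/c3.png

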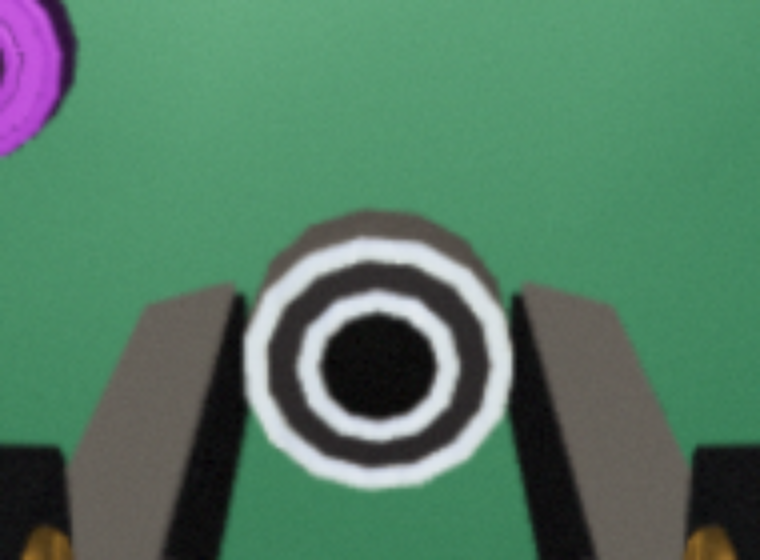

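The bearing is held level between the fingertips. Its centre is near (324.5,291) in the raw image, and the finger midpoint is also 324.5 against 322.5 projected, so the wrist camera has a bias of about 1 mm. I'm moving over the right bore.

```bash
python3 -m jog '[[2,10,8,0],[4,20,8,0],[4,20,8,0],[4,20,2,0],[4,20,1,0],[4,20,0,0],[4,20,0,0],[4,20,0,0],[4,20,0,0],[4,20,0,0],[4,20,0,0],[4,20,0,0],[4,20,0,0],[4,20,0,0],[2,10,0,0],[0,0,0,0],[0,0,0,0],[0,0,0,0]]'
python3 - <<'E'
from yaw import *
s,R,y=pose(); print(s['ee_pos'],y,R[:,1])
w=snap('wrist','w4.png'); im=w['image']
for P in ([.540,.0385,.052],[.528,.091,.052],s['ee_pos']+[0,0,.005]): print(proj(w,P,True))
E
```

```text
t: 5.4
ee_pos: [0.5365, 0.0562, 0.0964]
eef_rot: [0.705, -0.701, -0.07, 0.085]
force: [-0.2, 0.2, -0.6]
finger_gap: 0.356
[0.53645922 0.05623095 0.09639935] 12.567123980123178 [-0.02160907  0.00374435 -0.99975949]
[323.56908924 289.38179368]
[323.03907836 206.27349603]
[322.32512788 290.68460947]
```

View pics/w4.png

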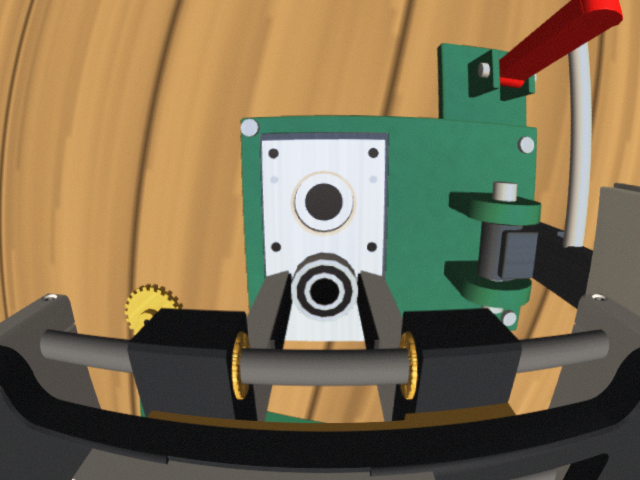

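```bash
cat > bore.py <<'E'
from yaw import *
def circ(im,c,rmin,rmax,p2=18):
    g=cv2.cvtColor(im,6); x,y=int(c[0]),int(c[1]); h=50
    cs=cv2.HoughCircles(g[y-h:y+h,x-h:x+h],cv2.HOUGH_GRADIENT_ALT,1,5,param1=150,param2=.6,minRadius=rmin,maxRadius=rmax)
    return [] if cs is None else cs[0]+[x-h,y-h,0]
E
python3 - <<'E'
from bore import *
s,R,y=pose(); print(s['ee_pos'],y,R[:,1])
w=snap('wrist'); im=w['image']
L=circ(im,(323,203),12,40); B=circ(im,(324,288),12,40); print(L,B)
for c in L: print('L',onz(w,c[0],c[1],.052,True)-s['ee_pos'])
for c in B: print('B',onz(w,c[0],c[1],s['ee_pos'][2]+.005,True)-s['ee_pos'])
# cover long edges -> yaw, cast at z=.052
hsv=cv2.cvtColor(im,cv2.COLOR_BGR2HSV); k=cv2.inRange(hsv,(0,0,150),(180,45,255))
a=[];b=[]
for v in range(150,262,4):
    row=np.where(k[v,255:400])[0]+255
    a.append(onz(w,row.min()-.5,v,.052,True)[:2]); b.append(onz(w,row.max()+.5,v,.052,True)[:2])
for q in(a,b):
    vx,vy,x0,y0=cv2.fitLine(np.array(q,np.float32),cv2.DIST_HUBER,0,.001,.001).ravel(); print('edge',np.degrees(np.arctan2(vy,vx)),x0,y0)
E
```

```text
[0.53644016 0.05599011 0.09639818] 12.540661891162621 [-0.0216495   0.00382395 -0.99975831]
[[323.         201.          30.20109367]
 [323.         201.          18.6640625 ]] [[323.         290.          31.30823326]
 [323.         290.          17.23205376]]
L [-0.00915953  0.03791121 -0.04439818]
L [-0.00915953  0.03791121 -0.04439818]
B [0.00026354 0.00041068 0.005     ]
B [0.00026354 0.00041068 0.005     ]
edge -77.26269 0.49130267 0.08389362
edge -76.88704 0.56582284 0.093847364
```

```bash
python3 -m jog '[[1,-7,-8,0.2],[1,-6,-8,0],[0,0,-8,0],[0,0,0,0],[0,0,0,0],[0,0,0,0]]'
cat > meas.py <<'E'
from bore import *
def circ2(im,c,rlo,rhi):
    """sub-pixel: radial edge points, ellipse fit"""
    g=cv2.GaussianBlur(cv2.cvtColor(im,6),(0,0),.8).astype(np.float32); pts=[]
    for a in np.linspace(0,2*np.pi,72,endpoint=False):
        rr=np.arange(rlo,rhi,.25,dtype=np.float32); xs=(c[0]+rr*np.cos(a)).astype(np.float32); ys=(c[1]+rr*np.sin(a)).astype(np.float32)
        d=np.abs(np.gradient(cv2.remap(g,xs[None],ys[None],1)[0])); i=d.argmax(); pts.append((xs[i],ys[i]))
    return cv2.fitEllipse(np.array(pts,np.float32))
s,R,y=pose(); print(s['ee_pos'],y,R[:,1],s['force'])
w=snap('wrist','w5.png'); im=w['image']
e=s['ee_pos']; u=proj(w,[.527,.0935,.052],True); b=proj(w,e+[0,0,.005],True); print(u,b)
for nm,c,z in(('L',u,.052),('B',b,e[2]+.005)):
    for q in circ(im,c,12,45): print(nm,q,1e3*(onz(w,q[0],q[1],z,True)-e))
E
python3 meas.py
```

```text
t: 6.0
ee_pos: [0.5381, 0.0382, 0.069]
eef_rot: [0.705, -0.701, -0.069, 0.085]
force: [0.1, 0.5, -0.4]
finger_gap: 0.359
[0.53809817 0.03817774 0.06900843] 12.484304569016773 [-0.02292115  0.00362226 -0.99973071] [ 0.07230248  0.48977796 -0.38809866]
[325.34804169 175.00782596] [322.30745295 290.68407482]
L [326.         176.          35.08559036] [-10.64690932  54.88123284 -17.00843424]
L [326.         176.          21.48133659] [-10.64690932  54.88123284 -17.00843424]
B [323.         290.          35.61014557] [0.26071583 0.43980374 5.        ]
B [323.         290.          17.24098015] [0.26071583 0.43980374 5.        ]
B [323.         290.          26.83552742] [0.26071583 0.43980374 5.        ]
```

```bash
python3 -m jog '[[1.1,2.1,0,0.3],[0,0,0,0],[0,0,-4,0],[0,0,-3,0],[0,0,-2,0],[0,0,0,0]]'; python3 -m jog '[[0,0,-2,0],[0,0,0,0]]';  python3 meas.py
```

```text
t: 6.55
ee_pos: [0.5397, 0.0411, 0.0605]
eef_rot: [0.705, -0.701, -0.072, 0.087]
force: [-2.7, -1.2, -1.7]
finger_gap: 0.352
t: 6.72
ee_pos: [0.5393, 0.0411, 0.0579]
eef_rot: [0.705, -0.701, -0.072, 0.087]
force: [0.6, -0.0, -0.2]
finger_gap: 0.359
[0.53932829 0.04114605 0.05789784] 12.899900980040172 [-0.0223418   0.00309817 -0.99974559] [ 0.56518191 -0.03748976 -0.2318377 ]
[322.04394337 181.37189594] [322.31157439 290.60491373]
L [324.        181.         37.2518692] [-11.41581863  52.75604033  -5.8978422 ]
L [324.         181.          22.65779305] [-11.41581863  52.75604033  -5.8978422 ]
B [324.         290.          31.03728294] [0.7554069  0.51557083 5.        ]
B [324.         290.          17.36248398] [0.7554069  0.51557083 5.        ]
```

```bash
python3 -m jog '[[0,0,-2,0],[0,0,-1.5,0],[0,0,0,0]]'; python3 -m jog '[[0,0,0,0],[0,0,0,0],[0,0,0,0],[0,0,0,0]]' 0.55
```

```text
t: 7.02
ee_pos: [0.5395, 0.0411, 0.0543]
eef_rot: [0.705, -0.701, -0.072, 0.087]
force: [-1.2, -0.6, -0.7]
finger_gap: 0.362
t: 7.35
ee_pos: [0.5401, 0.0412, 0.0546]
eef_rot: [0.705, -0.701, -0.072, 0.086]
force: [0.6, -0.6, -0.8]
finger_gap: 0.548
```

```bash
python3 -m jog '[[0,0,10,0],[0,0,20,0],[0,-10,20,0],[0,-10,10,0],[0,0,0,0],[0,0,0,0]]'
python3 - <<'E'
from yaw import *
w=snap('wrist','w6.png'); s=status.state(); p=proj(w,[.5393,.0411,.057],True); print(s['ee_pos'],p)
x,y=map(int,p); cv2.imwrite('pics/c6.png',cv2.resize(w['image'][max(0,y-110):y+60,x-90:x+90],None,fx=3,fy=3))
E
```

```text
t: 7.85
ee_pos: [0.54, 0.0204, 0.1195]
eef_rot: [0.705, -0.701, -0.073, 0.086]
force: [0.3, -0.3, -0.1]
finger_gap: 0.549
[0.53994531 0.02041653 0.11927892] [330.47890562 225.37559712]
```

View pics/c6.png

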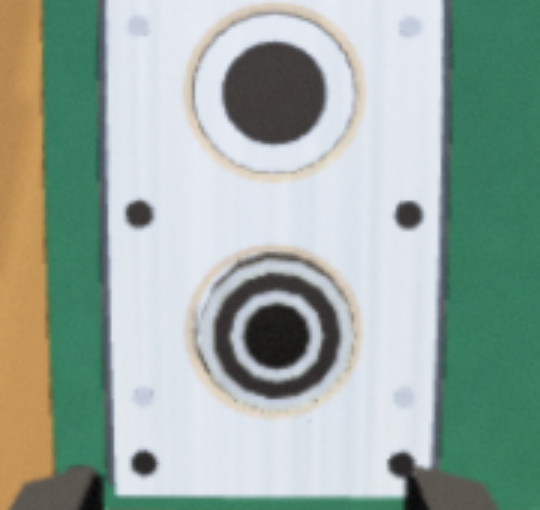

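The right bearing sits flat and concentric in its bore (crop centre about (275,335)), and the left bore is open at (275,92). I'm going for bearing B.

```bash
python3 -m jog '[[2,-10,0,0],[3,-20,0,0],[3,-20,0,0],[3,-20,0,0],[3,-20,0,0],[3,-20,0,0],[3,-20,0,0],[3,-20,0,0],[3,-20,0,0],[3,-20,0,0],[4,-20,0,0],[4,-20,-5,0],[4,-20,-10,0],[3,-20,-15,0],[2,-10,-15,0],[1,-5,-10,0],[0,0,0,0],[0,0,0,0]]' 0.6 25
python3 - <<'E'
from bore import *
s,R,y=pose(); e=s['ee_pos']; print(e,y,R[:,1])
w=snap('wrist','w7.png'); p=proj(w,[.590,-.2925,.015],True); print(p)
for q in circ(w['image'],p,10,45): print(q,onz(w,q[0],q[1],.015,True))
E
```

```text
t: 9.4
ee_pos: [0.5809, -0.283, 0.0432]
eef_rot: [0.708, -0.697, -0.066, 0.095]
force: [-0.1, 0.2, 1.7]
finger_gap: 0.6
[ 0.58085131 -0.28303786  0.04322566] 13.09829670206105 [-0.04244362  0.01117589 -0.99903635]
[335.87054542 289.09150639]
[336.         289.          18.21101189] [ 0.59006143 -0.29242491  0.015     ]
[336.         289.          28.84347725] [ 0.59006143 -0.29242491  0.015     ]
```

```bash
python3 -m jog '[[4.5,-4.5,0,0],[4.5,-4.5,0,0],[0,0,0,0],[0,0,0,0]]';python3 -c "
from yaw import *
s,R,y=pose(); print(y,R[:,1])"
```

```text
t: 9.78
ee_pos: [0.5921, -0.2911, 0.0462]
eef_rot: [0.707, -0.697, -0.068, 0.095]
force: [0.2, -0.5, 0.5]
finger_gap: 0.6
13.255914879861818 [-0.03958344  0.00961553 -0.99917   ]
```

```bash
python3 -m jog '[[-1,-0.7,-8,0],[-1,-0.7,-8,0],[0,0,-8,0],[0,0,-7,0],[0,0,0,0],[0,0,0,0]]';python3 -c "
from yaw import *
s,R,y=pose(); print(y,R[:,1])"
```

```text
t: 10.28
ee_pos: [0.5898, -0.2918, 0.0119]
eef_rot: [0.707, -0.697, -0.068, 0.095]
force: [-0.2, -0.1, 0.1]
finger_gap: 0.602
13.304643287853896 [-0.03959155  0.00961538 -0.99916968]
```

```bash
python3 -m jog '[[0,-0.8,-1,0],[0,0,0,0],[0,0,0,0],[0,0,0,0],[0,0,0,0],[0,0,0,0],[0,0,0,0]]' 0.2 25; python3 -m jog '[[0,0,8,0],[0,0,12,0],[0,0,15,0],[0,0,15,0],[0,0,12,0],[0,0,8,0],[0,0,0,0],[0,0,0,0]]'; python3 -c "
from bore import *
s,R,y=pose(); print(y,R[:,1]); e=s['ee_pos']; w=snap('wrist','w8.png')
for q in circ(w['image'],proj(w,e+[0,0,.005],True),12,45): print(q,1e3*(onz(w,q[0],q[1],e[2]+.005,True)-e))"
```

```text
t: 10.87
ee_pos: [0.59, -0.2928, 0.0114]
eef_rot: [0.707, -0.697, -0.068, 0.095]
force: [-0.7, 0.3, -0.5]
finger_gap: 0.357
t: 11.53
ee_pos: [0.5902, -0.2929, 0.0904]
eef_rot: [0.706, -0.698, -0.069, 0.094]
force: [1.2, 0.4, -0.2]
finger_gap: 0.356
13.30338684191128 [-0.03655369  0.00787987 -0.99930062]
[324.         289.          34.96290207] [0.70837753 1.04024127 5.        ]
[324.         289.          17.18261719] [0.70837753 1.04024127 5.        ]
[324.         289.          26.81203079] [0.70837753 1.04024127 5.        ]
```

```bash
python3 -m jog '[[-2,8,5,0],[-3,16,5,0],[-3,20,3,0],[-3,20,3,0],[-3,20,0,0],[-3,20,0,0],[-3,20,0,0],[-3,20,0,0],[-3,20,0,0],[-3,20,0,0],[-3,20,0,0],[-3,20,0,0],[-3,20,0,0],[-3,20,0,0],[-3,20,0,0],[-3,20,0,0],[-3,20,0,0],[-3,20,0,0],[-2,15,0,0],[-1,7,0,0]]'; python3 -m jog '[[0,0,0,0],[0,0,0,0]]';python3 -c "
from yaw import *
s,R,y=pose(); print(y,R[:,1])"
```

```text
t: 13.25
ee_pos: [0.5179, 0.0983, 0.098]
eef_rot: [0.709, -0.695, -0.062, 0.101]
force: [0.4, -0.1, -0.7]
finger_gap: 0.356
t: 13.42
ee_pos: [0.5169, 0.0996, 0.0975]
eef_rot: [0.709, -0.695, -0.063, 0.102]
force: [0.4, -0.1, 0.2]
finger_gap: 0.356
13.420361678459562 [-0.05790888  0.01278048 -0.99824006]
```

```bash
python3 -m jog '[[5,-3,-4,-0.2],[5,-3,-8,-0.2],[0,0,-8,0],[0,0,-4,0],[0,0,0,0],[0,0,0,0]]';python3 - <<'E'
from bore import *
s,R,y=pose(); e=s['ee_pos']; print(e,y,R[:,1],s['force'],1e3*(np.array([.5272,.0937])-e[:2]))
w=snap('wrist','w9.png'); hsv=cv2.cvtColor(w['image'],cv2.COLOR_BGR2HSV); k=cv2.inRange(hsv,(0,0,150),(180,45,255))
c=circ(w['image'],proj(w,e+[0,0,.005],True),12,45); print(c)
b=c[0][:2]
# cover far corners
cv2.imwrite('pics/k9.png',k)
# left edge & right edge rows above bearing
E
python3 - <<'E'
import cv2;im=cv2.imread('pics/w9.png');cv2.imwrite('pics/c9.png',cv2.resize(im[120:350,210:440],None,fx=2.5,fy=2.5))
E
```

```text
t: 13.92
ee_pos: [0.528, 0.0894, 0.0696]
eef_rot: [0.709, -0.696, -0.058, 0.099]
force: [0.2, -1.6, -1.0]
finger_gap: 0.351
[0.52797129 0.08935955 0.06958042] 12.737485639661257 [-0.05965457  0.01296448 -0.99813489] [ 0.22453586 -1.58347258 -0.96426147] [-0.77128786  4.34045327]
[[323.         291.          37.71550751]
 [325.         270.          34.5426178 ]
 [323.         291.          27.53796959]
 [323.         291.          17.28266907]]
```

View pics/c9.png

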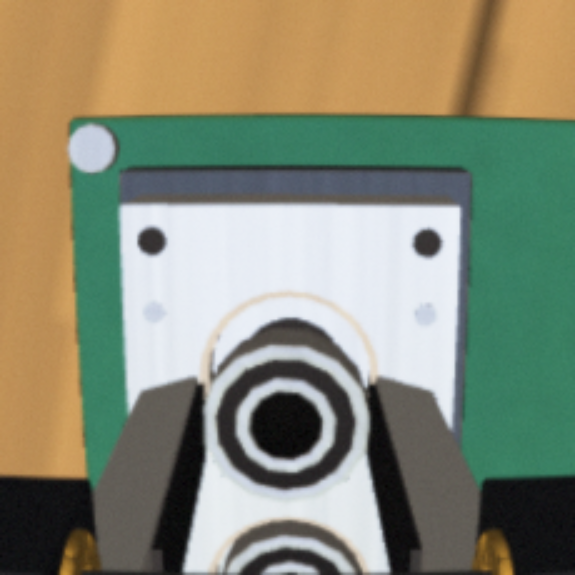

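The bore's chamfer arc shows at crop (203–377), centred at about 290, and the bearing is at 287, with the bore a few mm further along +y. The offset I computed, (-0.7,+4.3), agrees.

```bash
python3 - <<'E'
from bore import *
e=status.state()['ee_pos']; w=snap('wrist')
print(1e3*(onz(w,325,270,.052,True)-e), 1e3*(onz(w,323,291,e[2]+.005,True)-e))
E
python3 -m jog '[[-0.7,4.1,0,0],[0,0,0,0],[0,0,-3,0],[0,0,-3,0],[0,0,0,0]]';python3 -c "
from yaw import *
s,R,y=pose(); print(s['ee_pos'],y)"
```

```text
[ -0.55129699   3.96633281 -17.60565095] [ 0.55370849 -0.15022686  5.        ]
t: 14.43
ee_pos: [0.5276, 0.0946, 0.0646]
eef_rot: [0.709, -0.696, -0.059, 0.098]
force: [0.0, 0.2, -0.9]
finger_gap: 0.355
[0.52763553 0.09456872 0.06459207] 12.793578960406798
```

```bash
python3 -m jog '[[-0.5,-0.9,-1,0],[0,0,-2,0],[0,0,-2,0],[0,0,-2,0],[0,0,0,0],[0,0,0,0]]'; python3 -m jog '[[0,0,-1.5,0],[0,0,-1.5,0],[0,0,0,0]]'
```

```text
t: 14.93
ee_pos: [0.527, 0.0935, 0.0566]
eef_rot: [0.709, -0.696, -0.059, 0.098]
force: [0.4, -0.1, -0.6]
finger_gap: 0.359
t: 15.18
ee_pos: [0.5273, 0.0936, 0.0538]
eef_rot: [0.709, -0.696, -0.059, 0.098]
force: [-0.2, -0.3, -1.4]
finger_gap: 0.356
```

```bash
python3 -m jog '[[0,0,0,0],[0,0,0,0],[0,0,0,0],[0,0,0,0]]' 0.55; python3 -m jog '[[0,0,8,0],[0,0,15,0],[0,-10,20,0],[0,-20,20,0],[0,-20,15,0],[0,-10,5,0],[0,0,0,0],[0,0,0,0]]'
python3 - <<'E'
from bore import *
s,R,y=pose(); print(s['ee_pos'],y,R[:,1])
w=snap('wrist','w10.png'); p=proj(w,[.533,.067,.057],True); print(p)
x,y=map(int,p); a=cv2.resize(w['image'][max(0,y-100):y+100,x-70:x+70],None,fx=2.5,fy=2.5)
b=snap('scene','s10.png')['image']; q=cv2.resize(b[190:330,270:430],None,fx=2.4,fy=2.4)
h=max(a.shape[0],q.shape[0]); f=lambda i:cv2.copyMakeBorder(i,0,h-i.shape[0],0,0,0); cv2.imwrite('pics/c10.png',np.hstack([f(a),f(q)]))
E
```

```text
t: 15.52
ee_pos: [0.5274, 0.0936, 0.0539]
eef_rot: [0.709, -0.696, -0.059, 0.098]
force: [0.2, -0.4, 1.1]
finger_gap: 0.546
t: 16.18
ee_pos: [0.5264, 0.032, 0.1427]
eef_rot: [0.709, -0.696, -0.06, 0.098]
force: [-0.2, -0.1, -0.2]
finger_gap: 0.552
[0.52639826 0.03196313 0.14272549] 12.846181684352166 [-0.05633153  0.01273    -0.99833096]
[348.73489811 204.5759383 ]
```

View pics/c10.png

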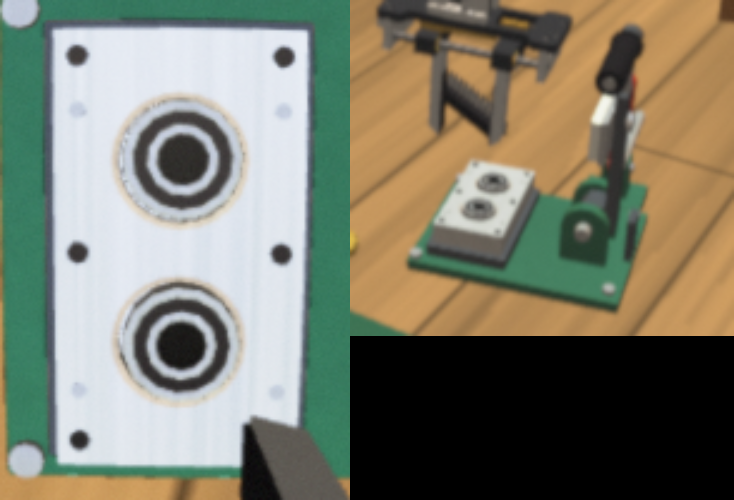

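Both bearings are seated flat and concentric at crop (183,158) and (181,345). The lever is still up and the catch upright. Next I shut the fingers and go to the inner side of the catch, taking a route outside the raised pad.

```bash
cat > pf.py <<'E'
from yaw import *
O=np.array([.5332,.0674]);X=np.array([.9748,.2233]);Y=np.array([-.2233,.9748])
def pp():
    s,R,y=pose(); e=s['ee_pos']; d=(e[:2]-O)*1e3
    print('press',(d@X).round(1),(d@Y).round(1),(e[2]*1e3).round(1),'yaw',y.round(1),'tilt',R[:2,1].round(3),'F',s['force'].round(1),'j',s['qpos'].round(2))
def to(x,y): 
    e=status.state()['ee_pos']; print('world mm',(1e3*(O-e[:2])+x*X+y*Y).round(1))
E
python3 -m jog '[[-3,13,0,0],[-3,14,0,0],[-3,14,0,0],[-3,14,0,0],[-3,14,0,0],[-3,14,0,0],[-3,14,0,0],[-2,10,0,0],[0,0,0,0],[0,0,0,0]]' 0 20; python3 -c "
from pf import *
pp(); to(113,88)"
```

```text
t: 17.12
ee_pos: [0.4953, 0.1559, 0.1339]
eef_rot: [0.709, -0.695, -0.057, 0.106]
force: [0.5, 0.4, -0.4]
finger_gap: 0.004
press -17.2 94.7 133.9 yaw 13.3 tilt [-0.071  0.012] F [ 0.5  0.4 -0.4] j [ 0.22  0.34  1.64  0.03  1.23 -0.02]
world mm [128.4  22.5]
```

```bash
python3 -m jog '[[8,0,1,0],[14,2,1,0],[14,3,0,0],[14,3,0,0],[14,3,0,0],[14,3,0,0],[14,3,0,0],[14,3,0,0],[10,2,0,0],[6,1,0,0],[0,0,0,0],[0,0,0,0]]'; python3 -c "
from pf import *
pp(); to(113,92); w=snap('wrist','w11.png'); s=snap('scene')['image']; cv2.imwrite('pics/c11.png',np.hstack([cv2.resize(w['image'][60:420,140:500],(400,400)),cv2.resize(s[170:330,300:460],(400,400))]))"
```

```text
t: 18.12
ee_pos: [0.6293, 0.1719, 0.1337]
eef_rot: [0.709, -0.696, -0.054, 0.104]
force: [0.2, 0.5, -0.0]
finger_gap: 0.006
press 117.0 80.4 133.7 yaw 12.8 tilt [-0.073  0.011] F [ 0.2  0.5 -0. ] j [ 0.2   0.63  1.21  0.03  1.37 -0.03]
world mm [-6.5 10.4]
```

View pics/c11.png

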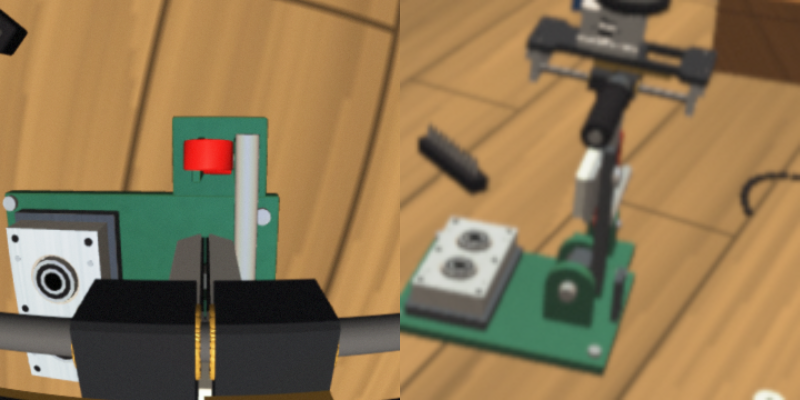

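Fingers are in front of the red catch (208,156), with the stop pin to its right (246). I'll keep to x≈113, clear of the pin, and push outwards along the blade's arc.

```bash
python3 -m jog '[[-4,4,0,0],[-2,6,0,0],[-1.5,6,0,0],[-1.5,6,0,0],[-1.5,6,-1,0],[-1.5,6,-2,0],[-1.5,6,-2,0],[-1.5,6,-3,0],[0,0,0,0]]'; python3 -c "
from pf import *
pp(); to(113,140)"
```

```text
t: 18.97
ee_pos: [0.6112, 0.2236, 0.1266]
eef_rot: [0.709, -0.695, -0.055, 0.104]
force: [0.0, -0.4, -0.1]
finger_gap: 0.006
press 110.9 134.8 126.6 yaw 12.9 tilt [-0.071  0.011] F [ 0.  -0.4 -0.1] j [0.28 0.63 1.23 0.03 1.35 0.05]
world mm [0.9 5.5]
```

```bash
python3 -m jog '[[-1,6,-3,0],[-1,6,-4,0],[-1,6,-4,0],[-1,6,-5,0],[-1,4,-5,0],[-1,4,-5,0],[-1,4,-5,0],[-0.5,2,-5,0],[0,0,0,0]]'; python3 -c "
from pf import *
pp(); to(113,186)"
```

```text
t: 19.72
ee_pos: [0.6022, 0.2658, 0.0852]
eef_rot: [0.709, -0.696, -0.054, 0.104]
force: [0.0, 0.7, -0.3]
finger_gap: 0.007
press 111.6 178.0 85.2 yaw 12.9 tilt [-0.073  0.011] F [ 0.   0.7 -0.3] j [0.35 0.69 1.24 0.04 1.28 0.11]
world mm [-0.4  8.1]
```

```bash
python3 -m jog '[[-0.5,4,-5,0],[-0.5,3,-5,0],[0,1,-5,0],[0,0,-5,0],[0,0,-3,0],[0,0,0,0]]'; python3 -m jog '[[0,0,-2,0],[0,0,0,0]]'; python3 -c "
from pf import *
pp()"
```

```text
t: 20.22
ee_pos: [0.6012, 0.2744, 0.0596]
eef_rot: [0.709, -0.696, -0.054, 0.104]
force: [1.0, 0.2, 0.7]
finger_gap: 0.003
t: 20.38
ee_pos: [0.6015, 0.2744, 0.058]
eef_rot: [0.709, -0.695, -0.054, 0.104]
force: [-0.4, 0.4, 0.3]
finger_gap: 0.003
press 112.9 186.6 58.0 yaw 12.9 tilt [-0.072  0.011] F [-0.4  0.4  0.3] j [0.36 0.72 1.25 0.04 1.24 0.12]
```

```bash
python3 -m jog '[[0,0,-2,0],[0,0,0,0]]'; python3 -m jog '[[0,0,-2,0],[0,0,0,0]]'
```

```text
t: 20.55
ee_pos: [0.602, 0.2746, 0.058]
eef_rot: [0.709, -0.695, -0.055, 0.103]
force: [1.0, -0.1, 0.3]
finger_gap: 0.005
t: 20.72
ee_pos: [0.6025, 0.2747, 0.058]
eef_rot: [0.71, -0.695, -0.055, 0.103]
force: [-0.8, -0.2, 0.8]
finger_gap: 0.004
```

Run:
```python
from pf import *
pp()
for n in('top','scene','wrist'):
    s=snap(n,n+'12.png'); hsv=cv2.cvtColor(s['image'],cv2.COLOR_BGR2HSV); k=cv2.inRange(hsv,(0,150,60),(8,255,255))|cv2.inRange(hsv,(174,150,60),(180,255,255))
    P=O+.120*X+.115*Y; fi=n=='wrist'
    piv=proj(s,[*P,.05],fi); Q=O+.12*X+.225*Y; Q2=O+.12*X+.115*Y
    print(n,'pivot',piv.round(),'level tip',proj(s,[*Q,.052],fi).round(),'up tip',proj(s,[*Q2,.16],fi).round())
    for c in cv2.findContours(k,cv2.RETR_EXTERNAL,2)[0]:
        if cv2.contourArea(c)>8: print(cv2.boundingRect(c))
```

```text
press 113.8 186.6 58.0 yaw 12.9 tilt [-0.069  0.013] F [-0.8 -0.2  0.8] j [0.36 0.72 1.25 0.04 1.23 0.12]
top pivot [240. 236.] level tip [201. 244.] up tip [236. 227.]
(233, 232, 11, 7)
(226, 139, 5, 5)
scene pivot [381. 259.] level tip [389. 239.] up tip [385. 223.]
(489, 291, 6, 5)
wrist pivot [334. 393.] level tip [335. 212.] up tip [321. 549.]
(318, 386, 13, 23)
(316, 214, 40, 136)
```

```bash
python3 -m jog '[[0,0,-6,0],[0,0,-3,0]]'
python3 - <<'E'
from pf import *
pp(); w=snap('wrist','w13.png'); cv2.imwrite('pics/c13.png',np.hstack([w['image'][150:450,170:490],cv2.resize(snap('scene')['image'][170:320,320:480],(320,300))]))
E
```

```text
t: 21.03
ee_pos: [0.6038, 0.2753, 0.0567]
eef_rot: [0.71, -0.694, -0.057, 0.101]
force: [-13.6, -5.4, 31.7]
finger_gap: 0.004
press 115.2 186.9 56.7 yaw 12.9 tilt [-0.065  0.015] F [-13.6  -5.4  31.7] j [0.36 0.72 1.25 0.04 1.23 0.12]
```

View pics/c13.png

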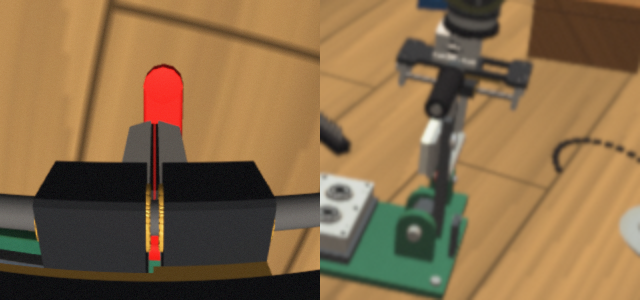

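The catch lies right over and level: the blade points straight out at (163,100), the force rose to 32 N at its stop, and the lever is still up. I lift away, go over the handle and grip it (the grip can spin, so the tool stays pointing down through the arc).

```bash
python3 -m jog '[[0,0,8,0],[0,0,15,0],[0,0,20,0],[0,0,20,0],[0,0,20,0],[0,0,20,0],[0,0,20,0],[0,0,20,0],[0,0,20,0],[0,0,20,0],[0,0,20,0],[0,0,20,0],[0,0,15,0],[0,0,8,0],[0,0,0,0],[0,0,0,0]]' 0 30;  python3 -c "
from pf import *
pp(); to(137,-56)"
```

```text
t: 22.47
ee_pos: [0.6024, 0.2729, 0.3096]
eef_rot: [0.709, -0.695, -0.055, 0.102]
force: [0.4, -0.8, -0.3]
finger_gap: 0.004
press 113.4 184.9 309.6 yaw 12.8 tilt [-0.068  0.012] F [ 0.4 -0.8 -0.3] j [0.36 0.56 0.92 0.04 1.72 0.14]
world mm [  76.8 -229.5]
```

```bash
python3 -m jog '[[3,-8,0,0],[5,-15,0,0],[5,-15,0,0],[5,-15,0,0],[5,-15,0,0],[5,-15,0,0],[5,-15,0,0],[5,-15,0,0],[5,-15,0,0],[5,-15,0,0],[5,-15,0,0],[5,-15,0,0],[5,-15,0,0],[5,-15,0,0],[3,-8,0,0],[0,0,0,0],[0,0,0,0]]' 0.7;  python3 - <<'E'
from pf import *
pp(); to(137,-56)
w=snap('wrist','w14.png'); h=O+.137*X-.056*Y
for y in(-.098,-.014): print(proj(w,[*(O+.137*X+y*Y),.262],True))
print(proj(w,status.state()['ee_pos'],True))
g=cv2.cvtColor(w['image'],6)
for v in range(60,300,40): print(v,(g[v,200:460:10]).tolist())
E
```

```text
t: 23.88
ee_pos: [0.676, 0.0297, 0.2905]
eef_rot: [0.709, -0.696, -0.042, 0.108]
force: [-0.5, 0.6, -0.2]
finger_gap: 0.702
press 130.8 -68.6 290.5 yaw 12.3 tilt [-0.093  0.008] F [-0.5  0.6 -0.2] j [-0.01  0.63  0.85  0.01  1.75 -0.22]
world mm [ 3.3 13.7]
[337.67421995 317.10119834]
[337.24182186 177.90081478]
[322.60761187 286.81780279]
60 [150, 144, 162, 160, 152, 153, 158, 153, 146, 161, 156, 101, 106, 107, 174, 157, 106, 156, 151, 147, 138, 146, 145, 106, 157, 168]
100 [161, 103, 98, 104, 100, 100, 98, 101, 103, 105, 104, 106, 253, 203, 152, 175, 202, 109, 147, 143, 150, 143, 82, 150, 166, 158]
140 [109, 231, 67, 25, 121, 232, 172, 67, 99, 98, 101, 50, 69, 88, 88, 81, 98, 101, 145, 155, 145, 93, 165, 162, 162, 158]
180 [106, 228, 116, 20, 71, 230, 229, 79, 103, 101, 101, 76, 87, 38, 22, 15, 34, 107, 153, 146, 101, 159, 163, 164, 164, 174]
220 [180, 92, 103, 103, 103, 103, 106, 103, 101, 106, 106, 102, 24, 30, 55, 25, 18, 111, 148, 104, 165, 161, 164, 164, 168, 155]
260 [160, 162, 172, 168, 160, 156, 144, 121, 152, 145, 142, 146, 23, 30, 43, 29, 18, 142, 98, 166, 161, 162, 164, 163, 169, 169]
```

```bash
python3 -m jog '[[1,7,0,0.3],[1,6,0,0.2],[0,0,-10,0],[0,0,-13,0],[0,0,-12,0],[0,0,-8,0],[0,0,0,0],[0,0,0,0]]';  python3 - <<'E'
from pf import *
pp(); to(135.5,-56)
E
```

```text
t: 24.6
ee_pos: [0.6769, 0.0506, 0.2437]
eef_rot: [0.708, -0.696, -0.049, 0.114]
force: [0.1, 1.0, 0.7]
finger_gap: 0.697
press 136.3 -48.4 243.7 yaw 13.3 tilt [-0.093  0.007] F [0.1 1.  0.7] j [ 0.02  0.65  0.94  0.01  1.65 -0.21]
world mm [ 0.9 -7.6]
```

```bash
python3 -m jog '[[0.5,-6,0,0],[0,0,0,0],[0,0,0,0]]'; python3 -m jog '[[0,0,0,0],[0,0,0,0],[0,0,0,0],[0,0,0,0],[0,0,0,0],[0,0,0,0]]' 0.15 25;  python3 - <<'E'
from pf import *
pp()
E
```

```text
t: 24.85
ee_pos: [0.6776, 0.0445, 0.2447]
eef_rot: [0.708, -0.696, -0.049, 0.114]
force: [-0.7, -0.3, 0.0]
finger_gap: 0.702
t: 25.35
ee_pos: [0.6781, 0.044, 0.2463]
eef_rot: [0.708, -0.696, -0.05, 0.112]
force: [-4.3, -1.1, 0.4]
finger_gap: 0.316
press 136.0 -55.2 246.3 yaw 13.3 tilt [-0.09   0.007] F [-4.3 -1.1  0.4] j [ 0.01  0.65  0.93  0.01  1.65 -0.22]
```

Handle gripped (gap about 29.7 mm, for a 28 mm grip). I'm pulling it along the arc.

```bash
python3 -m jog '[[-5,-1,0,0],[-10,-2.3,0.3,0],[-10,-2.3,0.3,0],[-10,-2.3,-1,0],[-10,-2.3,-1,0],[-10,-2.3,-2,0],[-10,-2.2,-3,0]]' - 40;  cat > lev.py <<'E'
from pf import *
pp(); s,R,_=pose(); g=s['ee_pos']-.019*R[:,1]; d=(g[:2]-O)@X*1e3-115; z=g[2]*1e3-57
print('gap',s['finger_gap'],'rad',np.hypot(d,z),'lever',np.arctan2(-d,z)+np.arctan2(22,205))
E
python3 lev.py
```

```text
t: 25.93
ee_pos: [0.6127, 0.0291, 0.2425]
eef_rot: [0.707, -0.696, -0.055, 0.108]
force: [2.4, -0.4, 6.9]
finger_gap: 0.288
press 68.9 -55.1 242.5 yaw 13.3 tilt [-0.077  0.007] F [ 2.4 -0.4  6.9] j [-0.01  0.47  1.2   0.01  1.54 -0.25]
gap 0.2876493000119748 rad 209.2956219546181 lever 0.3221485370539811
```

```bash
python3 -m jog '[[-9.7,-2.2,-3,0],[-9.7,-2.2,-3,0],[-9.2,-2.1,-4.2,0],[-9.2,-2.1,-4.2,0],[-9,-2.1,-5,0],[-8.5,-1.9,-5.5,0],[-8.5,-1.9,-5.5,0],[-8.5,-1.9,-6,0],[-7.6,-1.7,-6.8,0],[-7.6,-1.7,-6.8,0]]';  python3 lev.py
```

```text
t: 26.77
ee_pos: [0.523, 0.0086, 0.1958]
eef_rot: [0.707, -0.697, -0.063, 0.1]
force: [7.3, 1.8, -1.6]
finger_gap: 0.287
press -23.1 -55.1 195.8 yaw 13.3 tilt [-0.054  0.008] F [ 7.3  1.8 -1.6] j [-0.06  0.28  1.57  0.    1.35 -0.29]
gap 0.2865153942084759 rad 208.97747673777496 lever 0.8224490564391973
```

```bash
python3 -m jog '[[-7.5,-1.7,-7,0],[-7,-1.6,-7.4,0],[-6.5,-1.5,-7.9,0],[-6.5,-1.5,-7.9,0],[-6,-1.4,-8.3,0],[-5.3,-1.2,-8.7,0],[-5.3,-1.2,-8.7,0],[-4.5,-1,-9,0],[-4,-1,-9.5,0]]';  python3 lev.py
```

```text
t: 27.52
ee_pos: [0.4726, -0.0031, 0.1241]
eef_rot: [0.707, -0.698, -0.073, 0.09]
force: [0.5, 1.8, 5.8]
finger_gap: 0.289
press -74.8 -55.2 124.1 yaw 13.3 tilt [-0.025  0.009] F [0.5 1.8 5.8] j [-0.09  0.23  1.81  0.01  1.13 -0.32]
gap 0.28921903265502164 rad 208.0086309906724 lever 1.2508588696577898
```

```bash
python3 -m jog '[[-3.9,-0.9,-9.5,0],[-3.5,-0.8,-9.7,0],[-3,-0.7,-9.8,0],[-2.5,-0.6,-10,0],[-2.2,-0.5,-10,0],[-2,-0.4,-9,0],[-1,-0.2,-7,0]]' - 55;  python3 lev.py
```

```text
t: 28.1
ee_pos: [0.4573, -0.0068, 0.0615]
eef_rot: [0.706, -0.699, -0.08, 0.083]
force: [-23.9, 0.9, 73.9]
finger_gap: 0.288
press -90.6 -55.4 61.5 yaw 13.2 tilt [-0.006  0.01 ] F [-23.9   0.9  73.9] j [-0.1   0.29  1.91  0.01  0.95 -0.34]
gap 0.28829424599110076 rad 206.82885619308723 lever 1.5640460596088035
```

Bottomed at lever ≈1.56 with 74 N, which is more than needed. I'll ease to a moderate steady push.

```bash
python3 -m jog '[[0.5,0,-4,0]]'; python3 lev.py; python3 -m jog '[[0,0,-4,0],[0,0,-4,0]]'; python3 lev.py
```

```text
t: 28.18
ee_pos: [0.4575, -0.0069, 0.0598]
eef_rot: [0.706, -0.699, -0.08, 0.083]
force: [-35.0, 0.1, 66.9]
finger_gap: 0.284
press -90.4 -55.5 59.8 yaw 13.2 tilt [-0.006  0.01 ] F [-35.    0.1  66.9] j [-0.1   0.29  1.91  0.01  0.95 -0.34]
gap 0.28390087165697986 rad 206.50067737777425 lever 1.5717510304368487
t: 28.35
ee_pos: [0.4575, -0.007, 0.0585]
eef_rot: [0.706, -0.699, -0.081, 0.082]
force: [-30.4, 0.4, 65.0]
finger_gap: 0.29
press -90.4 -55.6 58.5 yaw 13.2 tilt [-0.004  0.01 ] F [-30.4   0.4  65. ] j [-0.1   0.29  1.92  0.01  0.94 -0.34]
gap 0.29029890848632833 rad 206.39247145769218 lever 1.5783058644118075
```

```bash
python3 -m jog '[[0.5,0,-1.5,0],[0,0,-1.5,0],[0,0,-1.5,0]]'; python3 lev.py; python3 -c "
from pf import *
for i in range(4): snap('top'); 
pp()"
```

```text
t: 28.6
ee_pos: [0.4573, -0.0069, 0.0587]
eef_rot: [0.706, -0.699, -0.082, 0.081]
force: [-7.8, 1.4, 23.7]
finger_gap: 0.284
press -90.6 -55.4 58.7 yaw 13.2 tilt [-0.001  0.01 ] F [-7.8  1.4 23.7] j [-0.1   0.29  1.92  0.01  0.94 -0.34]
gap 0.28393207151843136 rad 206.62668776670242 lever 1.5774588063636283
press -90.6 -55.4 58.7 yaw 13.2 tilt [-0.001  0.01 ] F [-8.  -0.1 22.8] j [-0.1   0.29  1.92  0.01  0.94 -0.34]
```

```bash
python3 -m jog '[[0,0,-2.2,0],[0,0,-2.2,0]]'; python3 lev.py
python3 - <<'E'
from pf import *
s=snap('top','t15.png')
for i in range(12): snap('scene')
pp()
hsv=cv2.cvtColor(s['image'],cv2.COLOR_BGR2HSV); k=cv2.inRange(hsv,(0,150,50),(8,255,255))|cv2.inRange(hsv,(174,150,50),(180,255,255))
print([cv2.boundingRect(c) for c in cv2.findContours(k,0,2)[0] if cv2.contourArea(c)>8])
for y in(.115,.225): print(proj(s,[*(O+.12*X+y*Y),.055]).round())
a=cv2.imread('pics/top0.png'); d=cv2.absdiff(a,s['image']).max(2)
for n,(u,v,h) in dict(gear=(328,317,11),motor=(395,194,16),rack=(209,323,22),purple=(398,315,8),pink=(418,225,8),orange=(443,241,8)).items(): q=d[v-h:v+h,u-h:u+h]; print(n,q.mean().round(1),q.max())
E
```

```text
t: 28.97
ee_pos: [0.4574, -0.0069, 0.0584]
eef_rot: [0.706, -0.699, -0.082, 0.081]
force: [-18.8, 0.8, 42.8]
finger_gap: 0.285
press -90.4 -55.5 58.4 yaw 13.2 tilt [0.001 0.009] F [-18.8   0.8  42.8] j [-0.1   0.29  1.92  0.01  0.93 -0.34]
gap 0.285034696221487 rad 206.52318943792693 lever 1.578736317123628
press -90.5 -55.5 58.5 yaw 13.2 tilt [0.001 0.009] F [-16.7   1.8  40.6] j [-0.1   0.29  1.92  0.01  0.93 -0.34]
[(202, 232, 42, 15), (226, 139, 5, 5)]
[240. 235.]
[201. 244.]
gear 65.6 90
motor 2.0 5
rack 1.9 5
purple 1.8 4
pink 2.1 4
orange 2.0 5
```

The only difference is at the gear, and the arm now covers it in the top view. I'll check it in the scene view before handing in.

Run:
```python
from pf import *
s=snap('scene'); a=cv2.imread('pics/scene0.png')
for im in(a,s['image']):
    k=cv2.inRange(cv2.cvtColor(im,cv2.COLOR_BGR2HSV),(20,120,90),(32,255,255)); k[:270]=0;k[312:]=0;k[:,:235]=0;k[:,285:]=0
    m=cv2.moments(k,True); print(m['m00'],m['m10']/max(m['m00'],1),m['m01']/max(m['m00'],1))
for i in range(10): snap('top')
pp(); r.hand_in()
```

```text
255.0 261.57254901960783 290.5019607843137
255.0 261.59215686274507 290.5372549019608
press -90.5 -55.5 58.5 yaw 13.2 tilt [0.001 0.009] F [-15.8   0.5  38.8] j [-0.1   0.29  1.92  0.01  0.93 -0.34]
the job is handed in; nothing more can be done
```

The job is done and handed in at about 30 s of the 72 s allowed. Both steel bearings were placed flat in the bores with the lever still locked. I then turned the red catch outwards to its stop, gripped the lever by its black handle and pulled it all the way down, and I am still holding it there.

**Last checks**
- **Bearings:** both looked flat and concentric in the wrist picture taken before the catch was moved. I did not look at them again under the pad.
- **Catch:** lies level. In the final top view its blade runs from pixel 202 to 244, against a predicted 201 to 240.
- **Lever:** computed angle about 1.58 rad, so level.
- **Push:** the arm is pushing down on the handle with a steady 39–43 N or so, well above the 6 N that holds it.
- **Bystanders and look-alikes:** the gearmotor, bit rack and purple, pink and orange rings are unchanged in the top view. The gear was hidden there by the arm, but it has not moved in the scene view.

**What was not clean**
- **Force peak:** when the lever bottomed, the measured force was briefly about 78 N in total. That is below the 120 N wrist limit, and I eased it off. The contact was through the fingers, so I took the 40 N limit on the arm and gripper body not to apply, but I have no separate reading for it.
- **Tool tilt:** the tool drifted up to about 5° off vertical during the long moves and was nearly upright again at the end.

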